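# Tip only the hex nuts out of the divided tray

### The job

Take the sanding block out of the steel parts dish and lay it on the bench, clear of the dish and of the round mat. Then lift the divided hardware tray by its black grip and tip it toward the one corner that holds the hexagonal nuts, so that both nuts slide out into the dish while all the other hardware stays in the tray; do not pick nuts out with the fingers. Set the tray back level on the round mat, in its middle, and leave the spools, the tape roll and the paint tin where they are.

Things in the scene. Friction and masses are not known exactly. Their poses are not given: they have to be found in the camera images.
- tray_grip (a point): Centre of the grip of the loose grey hardware tray (0.25 to 0.4 kg loaded): 83 mm above the tray's underside, so 85 above the bench on its mat; axes are the tray's: z up, x and y along its walls. The grip is a black upright plate at the tray's middle, 44 long (tray x) x 16 thick (tray y), from 62 to 104 mm above the underside; pinch across the 16.
- tray_floor (a point): Middle of the tray's floor (top face, 3 mm above its underside; tray axes). Tray 150 x 150; dividers along its x and y axes make 2 x 2 compartments, centres at +-38, +-38. Walls and dividers 3 thick, rims 30 above the underside. The hardware starts to slide at 11 to 18 degrees of tilt and at 45 degrees leaves by its notch even along a wall.
- notch (a point): Middle of the edge of the tray's notch at its +x +y corner, at floor height (tray axes). All four corners of the tray are alike: cut off at 45 degrees from (75, 44) to (44, 75) mm, 44 wide (40 between the wall ends), edge 84 from the tray's middle, open down to the floor, no sill: a pouring notch for the compartment at that corner alone.
- mat: Round black rubber mat, 210 mm diameter, 2 thick, lying on the bench; origin at its centre, on the bench. The tray stands on it at the start, at any yaw.
- dish_floor (a point): Centre of the inner floor of the round open steel parts dish, 4 mm above the bench; the dish is held to the bench and does not move. Floor 132 diameter inside, rim 160 diameter and 33 mm above the bench.
- block_center (a point): Centre of the wooden sanding block, 40 (own x) x 68 (own y) x 28 high, that lies in the dish at the start; about 0.1 kg or less. Grasp across the 40.
- nut_a_center (a point): Centre of a plain hexagonal steel nut, 16 across flats, 18.5 across corners, 10 high, round hole; wanted in the dish. Two of this kind share one compartment; which one varies.
- nut_b_center (a point): Centre of a plain hexagonal steel nut, 16 across flats, 18.5 across corners, 10 high, round hole; wanted in the dish. Two of this kind share one compartment; which one varies.
- spacer_a_center (a point): Centre of a plain round steel spacer, 18 diameter, 14 high, with a hole; stays in the tray. Two of this kind share one compartment; which one varies.
- spacer_b_center (a point): Centre of a plain round steel spacer, 18 diameter, 14 high, with a hole; stays in the tray. Two of this kind share one compartment; which one varies.
- block_nut_a_center (a point): Centre of a plain square steel nut, 17 x 17 x 10 high, with a hole; stays in the tray. Two of this kind share one compartment; which one varies.
- block_nut_b_center (a point): Centre of a plain square steel nut, 17 x 17 x 10 high, with a hole; stays in the tray. Two of this kind share one compartment; which one varies.
- screw_a_center (a point): Centre of a steel cap screw, round head 16 diameter x 9 and shank 10 diameter x 18, at first standing on its head, falls over easily; stays in the tray. Two of this kind share one compartment; which one varies.
- screw_b_center (a point): Centre of a steel cap screw, round head 16 diameter x 9 and shank 10 diameter x 18, at first standing on its head, falls over easily; stays in the tray. Two of this kind share one compartment; which one varies.
- spool_black_center (a point): Centre of a standing loose thread spool, 38 diameter x 60 high; bystander near the far side of the dish.
- spool_white_center (a point): Centre of a standing loose thread spool, 34 diameter x 45 high; bystander near the far side of the mat.
- masking_tape_center (a point): Centre of a loose roll of tape lying flat, 96 diameter x 25 high; bystander.
- paint_tin_center (a point): Centre of a loose standing paint tin, 77 diameter x 77 high; bystander.
- pliers_center (a point): Pliers lying flat, 170 long (own y) x 68 x 12; fixed bystander. Centre of the footprint, 6 mm up.
- spring_clamp_a_center (a point): Black spring clamp lying, 123 long (own y) x 64 x 22; fixed bystander. Centre of the footprint, 6 mm up.
- screwdriver_a_center (a point): Screwdriver lying, 199 long (own y) x 26 x 26; fixed bystander. Centre of the footprint, 6 mm up.
- bench_vice: Steel bench vice at the near left edge of the bench, fixed, x 0.30 to 0.455, y 0.16 to 0.28, 88 mm high; obstacle.
- drawer_cabinet: Tall drawer cabinet along the back, fixed; 250 mm tall, front with handles at x = 0.67, y -0.19 to 0.28; one drawer stands open, its handle out to x = 0.63, y -0.18 to 0.05, 90 to 160 mm up. Obstacle. Open bench before it: x 0.35 to 0.66, y 0.28 to -0.7 (on the right a thin cloth covers it).
Mind the look-alikes: they are no part of the job. There is more than one size of the part that bears block_center; the job needs the larger.

How it is judged:
On the way, in this order (a step that is already met when the one before it is completed fails the run):
1. the sanding block lies on the bench, clear of dish and mat, released (height (world z) of block_center below 0.038 m and horizontal distance between block_center and dish_floor above 0.105 m and horizontal distance between block_center and mat above 0.128 m and contact force between the fingers and sanding_block below 0.1 N), for 0.2 s.
2. both hexagonal nuts are in the dish (horizontal distance between each of nut_a_center, nut_b_center and dish_floor below 0.072 m and z of each of nut_a_center, nut_b_center in the frame of dish_floor below 0.03 m), for 0.2 s.
At the end, for the whole second after the job is handed in: Both hex nuts lie in the dish; the two spacers, two square nuts and two screws are in the tray; the tray stands level (3.4 degrees) on the mat, centres within 25 mm; the block lies on the bench, its centre over 105 mm from the dish centre and over 128 mm from the mat centre (all of step 2 and x of spacer_a_center in the frame of tray_grip between -0.073 and 0.073 m and y of spacer_a_center in the frame of tray_grip between -0.073 and 0.073 m and z of spacer_a_center in the frame of tray_grip between -0.085 and -0.045 m and x of spacer_b_center in the frame of tray_grip between -0.073 and 0.073 m and y of spacer_b_center in the frame of tray_grip between -0.073 and 0.073 m and z of spacer_b_center in the frame of tray_grip between -0.085 and -0.045 m and x of block_nut_a_center in the frame of tray_grip between -0.073 and 0.073 m and y of block_nut_a_center in the frame of tray_grip between -0.073 and 0.073 m and z of block_nut_a_center in the frame of tray_grip between -0.085 and -0.045 m and x of block_nut_b_center in the frame of tray_grip between -0.073 and 0.073 m and y of block_nut_b_center in the frame of tray_grip between -0.073 and 0.073 m and z of block_nut_b_center in the frame of tray_grip between -0.085 and -0.045 m and x of screw_a_center in the frame of tray_grip between -0.073 and 0.073 m and y of screw_a_center in the frame of tray_grip between -0.073 and 0.073 m and z of screw_a_center in the frame of tray_grip between -0.085 and -0.045 m and x of screw_b_center in the frame of tray_grip between -0.073 and 0.073 m and y of screw_b_center in the frame of tray_grip between -0.073 and 0.073 m and z of screw_b_center in the frame of tray_grip between -0.085 and -0.045 m and height (world z) of tray_grip between 0.08 and 0.09 m and angle between tray_grip's own z axis and vertical below 0.06 rad and horizontal distance between tray_grip and mat below 0.025 m and height (world z) of block_center below 0.038 m and horizontal distance between block_center and dish_floor above 0.105 m and horizontal distance between block_center and mat above 0.128 m); the robot touches nothing.
It fails at once if the fingers touch a hexagonal nut (contact force between the fingers and nut_a above 0.3 N or contact force between the fingers and nut_b above 0.3 N).
It fails at once if a spool, the tape roll or the paint tin is moved by over 30 mm (distance of any of spool_black_center, spool_white_center, masking_tape_center, paint_tin_center from where it was at the start of the episode above 0.03 m).
It also fails if it takes over 72 s, if anything falls off the work surface, if the arm or the gripper's body presses on something with over 40 N, if the wrist force passes 120 N, or if a joint passes its speed limit or range.

### The arm

A 6-joint arm with a two-finger parallel gripper is mounted at the origin on a cart in front of the work surface, level with it; the furniture and walls round the work are solid. World frame = base frame: x ahead of the robot, y to its left, z up, the work surface at z = 0. Lengths are in m, angles in rad, forces in N, time in s.
With the tool pointing down it reaches from about 0.275 to 0.725 m from the base axis. Payload 5.6 kg.
Tool frame: the origin (TCP) lies on the mounting face of the last link; the fingertips stand 173 mm ahead of it and the grasp point (between the pads) lies 155 mm ahead of it; z points along the fingers, y is the line along which they close (so a half turn about z gives the same grasp; the last joint's range is limited). The gripper opens to 85 mm and grips with 20 to 120 N. Pads are 22 mm wide; open, the fingers measure 114 mm over their backs; the gripper's body (76 mm by 85 mm) begins 54 mm behind the grasp point. The pads swing forward as they close: fully open they stand 13 mm farther back than shut.
Start: joints at [-0.942, 0.255, 0.108, 0, -1.424, -0.285], TCP at [0.185, -0.518, 0.405] pointing down, gripper open.
Joint ranges: [-2.95, 2.95], [-1.21, 1.97], [-1.09, 1.5], [-2.87, 1.71], [-2.94, -0.07], [-3.05, 3.05]. Speed limits (rad/s): [2.57, 2.57, 3.14, 3.14, 3.14, 3.14].

### API

Orientations are given as a unit quaternion [x, y, z, w].
In Python, from bench import r gives the robot as it stands.
- The arm moves only by the tool servo_tool, never from a script. Its argument "increments" is a list of rows, each an object with "xyz": the shift along the tool's x, y, z in cm, a list of three; "dr": the turn, a rotation vector about the tool's x, y, z in degrees, a list of three; "fingers": the finger opening in cm, from 0 to 8.54. A call has 1 to 20 rows; each row is the pose to reach, as a shift and turn from the pose commanded when the call began, along the tool's axes at that moment; what a row does not reach only later rows make up. A row lasts 1/8 s, in which the tool goes at most 62.5 mm and 10.7 degrees, less where a joint would pass 70% of its speed; a pose out of reach is approached as far as the arm can. A call with a gripper value outside its range is refused whole. The fingers move at their own pace and stop on an object; the grip force is fixed at half the most. Time passes only in rows, so rows that repeat a pose let the fingers close. It gives the time, the measured TCP pose, the force, the opening and the grip force at its end, in the units of the state.
- r.get_obs(): the state, without advancing time (a new reading comes with each control period).
- r.read_camera(name): name is "side" or "top" or "wrist"; returns a dict with "img" (384x512x3 uint8, blue, green, red), "mtx" (3x3 intrinsics, pixels), "pose" (4x4, takes a point from camera to world coordinates). Camera axes: x right, y down, z forward; pixel columns grow to the right and rows downward; lengths in m; the calibration is good to about 2 mm. A picture is of the moment at which its call begins. There is no depth.
- r.sign_off(): hands the job in; it is judged then, once.
The state is a dict: "time_s": time; "joints": joint angles; "dq": joint speeds; "joint_efforts": joint torques, N m; "eef_pos": TCP position; "tcp_rot": TCP orientation; "ft_force": force on the tool from outside, world axes, zero at the start; "wrist_torque": the same for the moment, N m; "finger_gap": finger opening in m; "finger_force": force on a finger pad.
Only numpy, scipy, OpenCV 4.12 (cv2) and the standard library are available. Lean on these libraries where they do the work, as an engineer would, in place of code of your own. Each camera call takes 0.05 s, during which the arm holds its last target. There are 200 camera calls.

## Working session

There is one attempt and no reset: what is moved stays moved. The work goes in short steps, Python scripts to look and compute and a tool call to move; the robot and the scene stay as the last step left them, time stands still between calls to the robot, and variables do not carry over. Pictures are saved under pics/ and viewed, at most 10 in all, crops included, and the job is handed in when it is done.

Besides the shell and the picture viewer there is one more tool, called by a JSON object that holds its "op" and its "data", one argument or row to a line. servo_tool: Moves the arm, as the interface text tells. Its arguments: {"type":"object","properties":{"increments":{"type":"array"}},"required":["increments"]}

```bash
mkdir -p pics; cat > h.py <<'E'
import numpy as np,cv2
from bench import r
def shot(n,f=None):
    c=r.read_camera(n)
    if f: cv2.imwrite('pics/'+f,c['img'])
    return c
def ray(c,u,v,z):
    K,P=np.array(c['mtx']),np.array(c['pose'])
    d=P[:3,:3]@np.linalg.solve(K,[u,v,1.]); o=P[:3,3]
    return o+d*(z-o[2])/d[2]
def proj(c,p):
    K,P=np.array(c['mtx']),np.array(c['pose'])
    q=K@(P[:3,:3].T@(np.array(p)-P[:3,3])); return q[:2]/q[2]
E
python3 - <<'E'
from h import *
c=shot('top','top0.png'); print(c['pose'],c['mtx'])
s=shot('side','side0.png'); print(s['pose'])
o=r.get_obs(); print(o['time_s'],o['eef_pos'],o['tcp_rot'])
import pickle; pickle.dump((c,s),open('c0.pkl','wb'))
cv2.imwrite('pics/top0b.png',cv2.resize(c['img'],(800,600),interpolation=cv2.INTER_CUBIC))
E
```

```text
[[ 0.00304582 -0.99162804  0.12909125  0.40786478]
 [-0.99994142 -0.00167938  0.01069265 -0.17104401]
 [-0.01038633 -0.12911626 -0.99157507  1.44528887]
 [ 0.          0.          0.          1.        ]] [[395.41147261   0.         249.86342492]
 [  0.         395.41147261 191.35307274]
 [  0.           0.           1.        ]]
[[ 0.98928253 -0.0730094   0.12645042  0.414937  ]
 [-0.14590655 -0.52750713  0.83692742 -1.30129283]
 [ 0.00559993 -0.84640762 -0.53250614  0.8177192 ]
 [ 0.          0.          0.          1.        ]]
0.1 [ 0.18540843 -0.51765005  0.40387986] [-1.71027603e-01  9.85265862e-01  8.37558426e-04 -1.94714826e-04]
```

View pics/top0b.png

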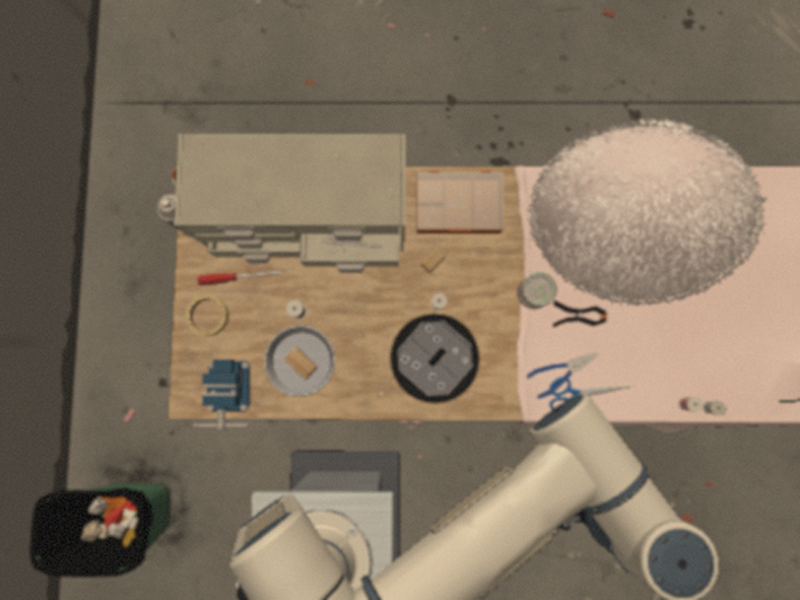

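View pics/side0.png

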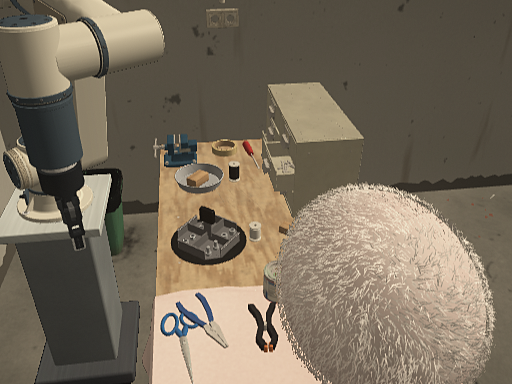

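The top view (800 px) shows the dish at (300,361) with the block in it, the tray on its mat at (434,358), spools at (295,309) and (439,300), and the tape at (208,315). The side view agrees.

```bash
python3 - <<'E'
from h import *
import pickle; c,s=pickle.load(open('c0.pkl','rb'))
im=c['img']; hsv=cv2.cvtColor(im,cv2.COLOR_BGR2HSV)
def cont(m,x0,y0,x1,y1):
    k=np.zeros(m.shape,np.uint8); k[y0:y1,x0:x1]=m[y0:y1,x0:x1]*255
    cs,_=cv2.findContours(k,cv2.RETR_EXTERNAL,cv2.CHAIN_APPROX_NONE); return max(cs,key=cv2.contourArea)
m=cont(hsv[...,2]<60,240,190,320,265); (u,v),R=cv2.minEnclosingCircle(m)
e=cv2.fitEllipse(m); print('mat',e,ray(c,*e[0],.002), 'R',R*1.445/395)
b=cont((hsv[...,1]>75),178,217,208,246); q=cv2.minAreaRect(b)
print('block',q,ray(c,*q[0],.032)); P=np.array([ray(c,*p,.032) for p in cv2.boxPoints(q)]);print(P)
d=cont((hsv[...,1]<50)&(hsv[...,2]>60),160,200,225,262); e=cv2.fitEllipse(cv2.convexHull(d)); print('dish',e,ray(c,*e[0],.033))
w=shot('wrist'); P=np.array(w['pose']); print(P); print(w['mtx'])
cv2.imwrite('pics/crop.png',cv2.resize(im[195:268,160:320],None,fx=5,fy=5,interpolation=cv2.INTER_CUBIC))
E
```

```text
mat ((277.86212158203125, 228.92942810058594), (53.69187927246094, 54.417442321777344), 161.9539337158203) [ 0.45825228 -0.257637    0.002     ] R 0.10104529400113264
block ((192.0, 232.00001525878906), (18.384775161743164, 11.313708305358887), 45.0) [0.44548792 0.04989324 0.032     ]
[[0.45425585 0.0875924  0.032     ]
 [0.48281353 0.05966495 0.032     ]
 [0.43673906 0.01227606 0.032     ]
 [0.40842139 0.04018936 0.032     ]]
dish ((191.48977661132812, 230.6498565673828), (42.99278259277344, 44.62161636352539), 17.06332778930664) [0.45024107 0.05166203 0.033     ]
[[-0.33616442  0.90520953  0.25997922  0.11873512]
 [ 0.94180067  0.32244821  0.09507178 -0.54021667]
 [ 0.00223005  0.27680835 -0.96092256  0.37236644]
 [ 0.          0.          0.          1.        ]]
[[266.49315909   0.         259.22666518]
 [  0.         266.49315909 188.72306721]
 [  0.           0.           1.        ]]
```

View pics/crop.png

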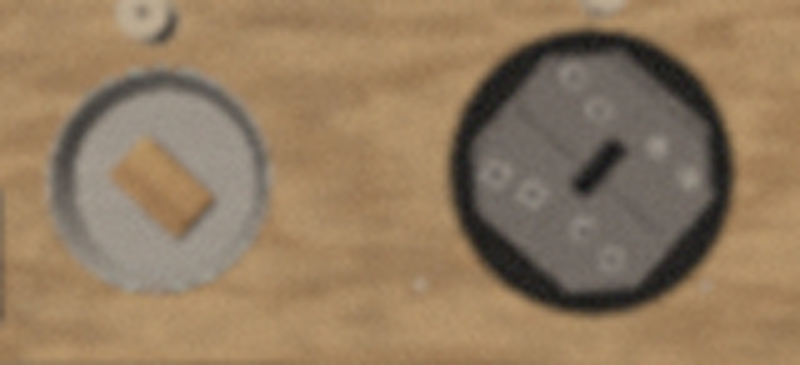

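Crop: the block's long side runs from upper left to lower right, and the grip's from lower left to upper right. The compartments lie at top, right, bottom and left, with parts visible in each. I'll move above the block and take a closer look.

{"op": "servo_tool", "data": {
  "increments": [
    {"xyz":[-4,4,0],"dr":[0,0,-3],"fingers":8.5},
    {"xyz":[-9,9.3,1],"dr":[0,0,-6],"fingers":8.5},
    {"xyz":[-14,14.5,2],"dr":[0,0,-9],"fingers":8.5},
    {"xyz":[-19,19.5,3],"dr":[0,0,-12],"fingers":8.5},
    {"xyz":[-24,24.6,4],"dr":[0,0,-15],"fingers":8.5},
    {"xyz":[-29,30,5],"dr":[0,0,-18],"fingers":8.5},
    {"xyz":[-34,35,5],"dr":[0,0,-21],"fingers":8.5},
    {"xyz":[-38.5,39.5,5],"dr":[0,0,-24],"fingers":8.5},
    {"xyz":[-42,43,5],"dr":[0,0,-25],"fingers":8.5},
    {"xyz":[-43.6,44.7,5],"dr":[0,0,-25],"fingers":8.5},
    {"xyz":[-43.6,44.7,5],"dr":[0,0,-25],"fingers":8.5},
    {"xyz":[-43.6,44.7,5],"dr":[0,0,-25],"fingers":8.5},
    {"xyz":[-43.6,44.7,5],"dr":[0,0,-25],"fingers":8.5}
  ]
}}

```text
time_s: 1.78
eef_pos: [0.4448, 0.049, 0.3547]
tcp_rot: [-0.38, 0.925, -0.0, -0.0]
ft_force: [0.4, 1.2, 0.6]
finger_gap: 0.0849
finger_force: 0.0
```

```bash
cat >> h.py <<'E'
from scipy.spatial.transform import Rotation as Ro
def delta(pos,R=None):
    "tool-frame shift (cm) and turn (deg) to TCP pose"
    o=r.get_obs(); R0=Ro.from_quat(o['tcp_rot'])
    R=R0 if R is None else R
    return (R0.inv().apply(np.array(pos)-o['eef_pos'])*100).round(2),(R0.inv()*R).as_rotvec(degrees=True).round(1)
def down(yaw):  # tool down, tool y at world angle yaw (deg)
    a=np.radians(yaw); y=np.array([np.cos(a),np.sin(a),0]); z=np.array([0,0,-1.])
    return Ro.from_matrix(np.c_[np.cross(y,z),y,z])
E
python3 - <<'E'
from h import *
w=shot('wrist','w1.png'); o=r.get_obs(); print(o['time_s'],o['eef_pos'],o['joints'],o['ft_force'])
im=w['img']; hsv=cv2.cvtColor(im,cv2.COLOR_BGR2HSV)
import pickle; pickle.dump(w,open('w1.pkl','wb'))
g=(hsv[...,1]>75).astype(np.uint8)*255
# dish = low sat hole; block inside
n,l,st,ce=cv2.connectedComponentsWithStats(g)
u0=proj(w,[.4455,.05,.032]);print(u0)
for i in range(1,n):
    if 800<st[i,4]<40000:
        ys,xs=np.where(l==i); q=cv2.minAreaRect(np.c_[xs,ys].astype(np.float32)); print(st[i],q,ray(w,*q[0],.032)); P=np.array([ray(w,*p,.032) for p in cv2.boxPoints(q)]);print(P)
E
```

```text
1.825 [0.44477546 0.04888852 0.35480683] [ 4.61800623e-01  7.46065411e-02 -2.39805679e-01  3.90144442e-05
 -1.25636709e+00 -1.25396384e+00] [ 0.42949164 -0.59685756  0.48446067]
[258.33324935 177.77195819]
[ 244  145   37   62 2043] ((262.2529296875, 175.54669189453125), (59.88315963745117, 34.74470520019531), 86.42366790771484) [0.44058651 0.0513306  0.032     ]
[[0.43242894 0.01381815 0.032     ]
 [0.40431723 0.03900749 0.032     ]
 [0.44926083 0.09121935 0.032     ]
 [0.47933016 0.06449441 0.032     ]]
```

View pics/w1.png

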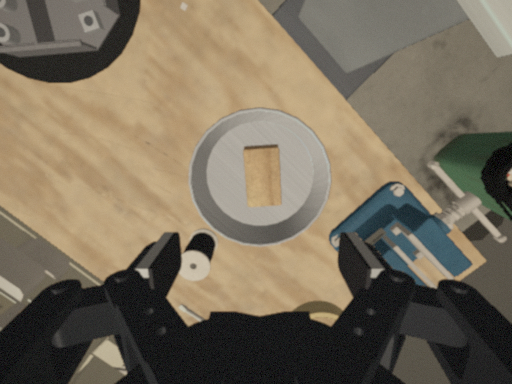

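Wrist view: the block is upright in the dish at pixel (262,176), long side vertical in the image. Its measured size, 69 x 39 mm, matches the larger block.

```bash
python3 - <<'E'
from h import *
print(delta([.442,.0507,.181],down(139)))
E
```

```text
(array([ 0.07,  0.32, 17.38]), array([-0. ,  0. , -4.4]))
```

{"op": "servo_tool", "data": {
  "increments": [
    {"xyz":[0,0.3,3],"dr":[0,0,-4.4],"fingers":6.5},
    {"xyz":[0.1,0.3,7],"dr":[0,0,-4.4],"fingers":6.5},
    {"xyz":[0.1,0.3,11],"dr":[0,0,-4.4],"fingers":6.5},
    {"xyz":[0.1,0.3,14],"dr":[0,0,-4.4],"fingers":6.5},
    {"xyz":[0.1,0.3,16],"dr":[0,0,-4.4],"fingers":6.5},
    {"xyz":[0.1,0.3,17.1],"dr":[0,0,-4.4],"fingers":6.5},
    {"xyz":[0.1,0.3,17.4],"dr":[0,0,-4.4],"fingers":6.5},
    {"xyz":[0.1,0.3,17.4],"dr":[0,0,-4.4],"fingers":3},
    {"xyz":[0.1,0.3,17.4],"dr":[0,0,-4.4],"fingers":3},
    {"xyz":[0.1,0.3,17.4],"dr":[0,0,-4.4],"fingers":3},
    {"xyz":[0.1,0.3,17.4],"dr":[0,0,-4.4],"fingers":3},
    {"xyz":[0.1,0.3,17.4],"dr":[0,0,-4.4],"fingers":3},
    {"xyz":[0.1,0.3,17.4],"dr":[0,0,-4.4],"fingers":3}
  ]
}}

```text
time_s: 3.45
eef_pos: [0.4429, 0.0516, 0.1817]
tcp_rot: [-0.416, 0.91, -0.0, 0.001]
ft_force: [-1.2, -2.0, 6.2]
finger_gap: 0.0385
finger_force: 61.9
```

```bash
python3 - <<'E'
from h import *
print(delta([.442,.0507,.281]),delta([.42,-.095,.281]),delta([.42,-.095,.179]))
E
```

```text
(array([ 0.12, -0.  , -9.93]), array([0., 0., 0.])) (array([12.57, -7.87, -9.94]), array([0., 0., 0.])) (array([12.59, -7.86,  0.26]), array([0., 0., 0.]))
```

{"op": "servo_tool", "data": {
  "increments": [
    {"xyz":[0,0,-3],"dr":[0,0,0],"fingers":3},
    {"xyz":[0,0,-7],"dr":[0,0,0],"fingers":3},
    {"xyz":[2,-1.2,-8],"dr":[0,0,0],"fingers":3},
    {"xyz":[5,-3.1,-8],"dr":[0,0,0],"fingers":3},
    {"xyz":[8.5,-5.3,-8],"dr":[0,0,0],"fingers":3},
    {"xyz":[11.5,-7.2,-7],"dr":[0,0,0],"fingers":3},
    {"xyz":[12.6,-7.9,-4.5],"dr":[0,0,0],"fingers":3},
    {"xyz":[12.6,-7.9,-2],"dr":[0,0,0],"fingers":3},
    {"xyz":[12.6,-7.9,-0.4],"dr":[0,0,0],"fingers":3},
    {"xyz":[12.6,-7.9,0.3],"dr":[0,0,0],"fingers":3},
    {"xyz":[12.6,-7.9,0.3],"dr":[0,0,0],"fingers":3},
    {"xyz":[12.6,-7.9,0.3],"dr":[0,0,0],"fingers":7},
    {"xyz":[12.6,-7.9,0.3],"dr":[0,0,0],"fingers":7},
    {"xyz":[12.6,-7.9,0.3],"dr":[0,0,0],"fingers":7},
    {"xyz":[12.6,-7.9,-2],"dr":[0,0,0],"fingers":7},
    {"xyz":[12.6,-7.9,-6],"dr":[0,0,0],"fingers":7},
    {"xyz":[12.6,-7.9,-11],"dr":[0,0,0],"fingers":7},
    {"xyz":[12.6,-7.9,-15],"dr":[0,0,0],"fingers":7},
    {"xyz":[12.6,-7.9,-18],"dr":[0,0,0],"fingers":7}
  ]
}}

```text
time_s: 5.82
eef_pos: [0.4195, -0.0956, 0.3627]
tcp_rot: [-0.415, 0.91, -0.0, 0.001]
ft_force: [1.3, -0.3, -0.4]
finger_gap: 0.0697
finger_force: 0.0
```

```bash
python3 - <<'E'
from h import *
print(delta([.458,-.258,.40],down(45)),delta([.458,-.258,.40],down(225)), r.get_obs()['joints'])
E
```

```text
(array([  9.75, -13.55,  -3.72]), array([ 0. ,  0.1, 94.1])) (array([  9.75, -13.55,  -3.72]), array([ -0.1,   0. , -85.9])) [ 1.43108326e-01  3.43764591e-02 -2.62376465e-01  1.64346772e-04
 -1.27181705e+00 -8.56979578e-01]
```

{"op": "servo_tool", "data": {
  "increments": [
    {"xyz":[3,-4,-1],"dr":[0,0,0],"fingers":7},
    {"xyz":[6,-8.3,-2],"dr":[0,0,0],"fingers":7},
    {"xyz":[9,-12.5,-3.5],"dr":[0,0,0],"fingers":7},
    {"xyz":[9.8,-13.6,-4],"dr":[0,0,0],"fingers":7},
    {"xyz":[9.8,-13.6,-4],"dr":[0,0,0],"fingers":7},
    {"xyz":[9.8,-13.6,-4],"dr":[0,0,0],"fingers":7}
  ]
}}

```text
time_s: 6.58
eef_pos: [0.458, -0.2577, 0.4003]
tcp_rot: [-0.416, 0.909, 0.0, -0.0]
ft_force: [-0.3, 0.7, 0.3]
finger_gap: 0.07
finger_force: 0.0
```

```bash
python3 - <<'E'
from h import *
import pickle
w=shot('wrist'); pickle.dump(w,open('w2.pkl','wb')); o=r.get_obs(); print(o['time_s'],o['eef_pos'])
u,v=proj(w,[.458,-.258,.02]).astype(int); print(u,v)
x0,y0=max(u-125,0),max(v-100,0)
print(x0,y0); cv2.imwrite('pics/w2.png',cv2.resize(w['img'][y0:y0+200,x0:x0+250],None,fx=3,fy=3,interpolation=cv2.INTER_CUBIC))
E
```

```text
6.625 [ 0.45801993 -0.2575862   0.40046109]
257 166
132 66
```

View pics/w2.png

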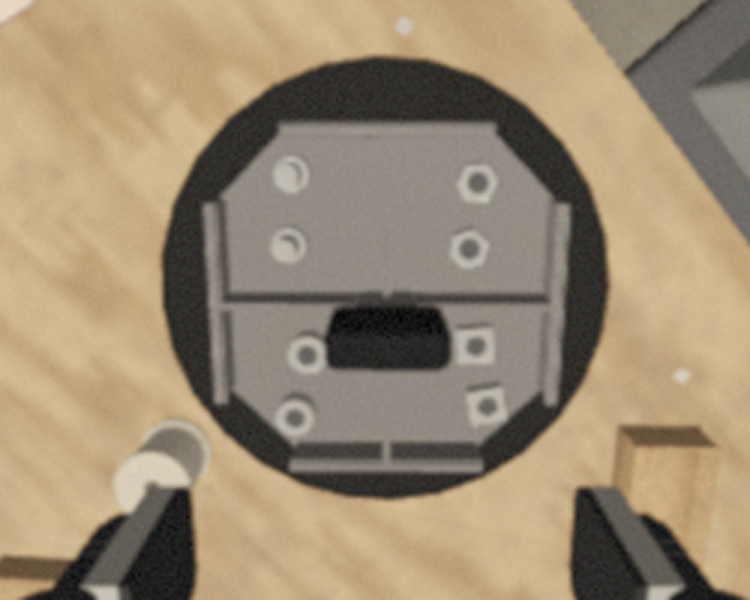

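The tray is clear in the crop: hex nuts upper right at (478,183) and (469,249), screws upper left, spacers lower left, square nuts lower right. The grip is at (390,340), with its long side horizontal. The block stands on the bench at far right.

```bash
python3 - <<'E'
from h import *
import pickle; w=pickle.load(open('w2.pkl','rb'))
im=w['img']; px=lambda x,y:(x/3+132,y/3+66)
P=np.array([ray(w,*px(*p),.032) for p in [(205,203),(216,404),(558,404),(570,203)]])
print('tray c',P.mean(0),np.linalg.norm(P[0]-P[3]),np.linalg.norm(P[0]-P[1]))
e=(P[3]+P[2]-P[0]-P[1]); print('img-right yaw',np.degrees(np.arctan2(e[1],e[0])))
hsv=cv2.cvtColor(im,cv2.COLOR_BGR2HSV)[...,2]; m=np.zeros(hsv.shape,np.uint8); m[162:195,230:292]=(hsv[162:195,230:292]<45)*255
cs,_=cv2.findContours(m,0,1); b=max(cs,key=cv2.contourArea); x,y,ww,hh=cv2.boundingRect(b); print(x,y,ww,hh)
q=np.array([ray(w,x,y+hh,.106),ray(w,x+ww,y+hh,.106)]);print(q,np.linalg.norm(q[1]-q[0]))
a=np.array([-np.sin(np.radians(139)),np.cos(np.radians(139)),0])
c=q.mean(0)+a*.008; print('grip c',c, 'alt', ray(w,x+ww/2,y+hh-7,.106))
n=[ray(w,*px(*p),.015) for p in[(478,183),(469,249)]];print('nuts',n)
E
```

```text
tray c [ 0.45515436 -0.25510275  0.032     ] 0.15102283156043347 0.08767283153743743
img-right yaw 139.07817623554206
241 168 40 20
[[ 0.47452306 -0.26506088  0.106     ]
 [ 0.44353173 -0.23819076  0.106     ]] 0.04101787224509849
grip c [ 0.45377892 -0.2576635   0.106     ] alt [ 0.45418694 -0.25723481  0.106     ]
nuts [array([ 0.3921235 , -0.26798107,  0.015     ]), array([ 0.41303092, -0.24847365,  0.015     ])]
```

```bash
python3 - <<'E'
from h import *
print(delta([.4545,-.2567,.241],down(229)), r.get_obs()['joints'])
E
```

```text
(array([ 0.17,  0.31, 15.95]), array([  0. ,   0. , -89.8])) [-2.14252083e-01  2.07960365e-01  3.63365702e-02 -4.62434950e-04
 -1.39965452e+00 -4.98337426e-01]
```

{"op": "servo_tool", "data": {
  "increments": [
    {"xyz":[0.2,0.3,0],"dr":[0,0,-10],"fingers":5},
    {"xyz":[0.2,0.3,0],"dr":[0,0,-20],"fingers":5},
    {"xyz":[0.2,0.3,1],"dr":[0,0,-30],"fingers":5},
    {"xyz":[0.2,0.3,2],"dr":[0,0,-40],"fingers":5},
    {"xyz":[0.2,0.3,3],"dr":[0,0,-50],"fingers":5},
    {"xyz":[0.2,0.3,4],"dr":[0,0,-60],"fingers":5},
    {"xyz":[0.2,0.3,5],"dr":[0,0,-70],"fingers":5},
    {"xyz":[0.2,0.3,6],"dr":[0,0,-80],"fingers":5},
    {"xyz":[0.2,0.3,7],"dr":[0,0,-89.8],"fingers":5},
    {"xyz":[0.2,0.3,8],"dr":[0,0,-89.8],"fingers":5},
    {"xyz":[0.2,0.3,11],"dr":[0,0,-89.8],"fingers":5},
    {"xyz":[0.2,0.3,14],"dr":[0,0,-89.8],"fingers":5},
    {"xyz":[0.2,0.3,15.5],"dr":[0,0,-89.8],"fingers":5},
    {"xyz":[0.2,0.3,16],"dr":[0,0,-89.8],"fingers":5},
    {"xyz":[0.2,0.3,16],"dr":[0,0,-89.8],"fingers":5},
    {"xyz":[0.2,0.3,16],"dr":[0,0,-89.8],"fingers":0.8},
    {"xyz":[0.2,0.3,16],"dr":[0,0,-89.8],"fingers":0.8},
    {"xyz":[0.2,0.3,16],"dr":[0,0,-89.8],"fingers":0.8},
    {"xyz":[0.2,0.3,16],"dr":[0,0,-89.8],"fingers":0.8},
    {"xyz":[0.2,0.3,16],"dr":[0,0,-89.8],"fingers":0.8}
  ]
}}

```text
time_s: 9.12
eef_pos: [0.4551, -0.2582, 0.2416]
tcp_rot: [0.936, -0.351, 0.001, -0.0]
ft_force: [0.3, 3.0, 5.9]
finger_gap: 0.0153
finger_force: 59.6
```

Gripped (15.3 mm). Next I'll work out the lift, carry and tilt numbers.

```bash
cat >> h.py <<'E'
N=np.array([.452,.027,.055])
def tray_pose(th,dyaw=95,N=N):
    "TCP pose with notch at N, tray tilted th deg toward world yaw dyaw"
    a=np.radians(dyaw); d=np.array([np.cos(a),np.sin(a),0]); t=np.radians(th); z=np.array([0,0,1.])
    dd=d*np.cos(t)-z*np.sin(t); u=z*np.cos(t)+d*np.sin(t)
    R=Ro.from_rotvec(np.cross(z,d)*t)*down(dyaw+45)
    return N-.084*dd+(.080+.155)*u, R
def rel(p0,R0,p,R): return (R0.inv().apply(p-p0)*100).round(1),(R0.inv()*R).as_rotvec(degrees=True).round(1)
E
python3 - <<'E'
from h import *
p,R=tray_pose(0); print(p); o=r.get_obs()
print(delta([o['eef_pos'][0],o['eef_pos'][1],.325]),delta(p+[0,0,.03],R))
for th in range(0,56,5): print(th,rel(p,R,*tray_pose(th)))
E
```

```text
[ 0.45932108 -0.05668035  0.29      ]
(array([ 0.02, -0.01, -8.34]), array([0., 0., 0.])) (array([-12.91, -15.47,  -7.85]), array([-0.1, -0.1, 88.9]))
0 (array([0., 0., 0.]), array([0., 0., 0.]))
5 (array([-1.5,  1.5, -0.6]), array([3.5, 3.5, 0. ]))
10 (array([-3. ,  3. , -1.1]), array([7.1, 7.1, 0. ]))
15 (array([-4.5,  4.5, -1.4]), array([10.6, 10.6,  0. ]))
20 (array([-6. ,  6. , -1.5]), array([14.1, 14.1,  0. ]))
25 (array([-7.6,  7.6, -1.3]), array([17.7, 17.7,  0. ]))
30 (array([-9.1,  9.1, -1.1]), array([21.2, 21.2,  0. ]))
35 (array([-10.6,  10.6,  -0.6]), array([24.7, 24.7,  0. ]))
40 (array([-12.1,  12.1,   0.1]), array([28.3, 28.3,  0. ]))
45 (array([-13.5,  13.5,   0.9]), array([31.8, 31.8, -0. ]))
50 (array([-14.9,  14.9,   2. ]), array([35.4, 35.4,  0. ]))
55 (array([-16.1,  16.1,   3.1]), array([38.9, 38.9,  0. ]))
```

{"op": "servo_tool", "data": {
  "increments": [
    {"xyz":[0,0,-0.5],"dr":[0,0,0],"fingers":0.8},
    {"xyz":[0,0,-1.5],"dr":[0,0,0],"fingers":0.8},
    {"xyz":[0,0,-3],"dr":[0,0,0],"fingers":0.8},
    {"xyz":[0,0,-5],"dr":[0,0,0],"fingers":0.8},
    {"xyz":[-0.2,-0.2,-7],"dr":[0,0,1],"fingers":0.8},
    {"xyz":[-0.6,-0.7,-8],"dr":[0,0,4],"fingers":0.8},
    {"xyz":[-1.2,-1.5,-8.3],"dr":[0,0,9],"fingers":0.8},
    {"xyz":[-2.2,-2.6,-8.3],"dr":[0,0,16],"fingers":0.8},
    {"xyz":[-3.4,-4.1,-8.3],"dr":[0,0,24],"fingers":0.8},
    {"xyz":[-4.7,-5.7,-8.3],"dr":[0,0,33],"fingers":0.8},
    {"xyz":[-6.1,-7.3,-8.3],"dr":[0,0,42],"fingers":0.8},
    {"xyz":[-7.5,-9,-8.3],"dr":[0,0,51],"fingers":0.8},
    {"xyz":[-8.9,-10.6,-8.3],"dr":[0,0,60],"fingers":0.8},
    {"xyz":[-10.1,-12.1,-8.3],"dr":[0,0,69],"fingers":0.8},
    {"xyz":[-11.2,-13.4,-8.2],"dr":[0,0,76.5],"fingers":0.8},
    {"xyz":[-12,-14.4,-8.1],"dr":[0,0,82],"fingers":0.8},
    {"xyz":[-12.5,-15,-7.9],"dr":[0,0,86],"fingers":0.8},
    {"xyz":[-12.8,-15.4,-7.8],"dr":[0,0,88.5],"fingers":0.8},
    {"xyz":[-12.9,-15.5,-7.8],"dr":[0,0,88.9],"fingers":0.8},
    {"xyz":[-12.9,-15.5,-7.8],"dr":[0,0,88.9],"fingers":0.8}
  ]
}}

```text
time_s: 11.62
eef_pos: [0.4593, -0.0567, 0.3192]
tcp_rot: [-0.423, 0.906, -0.0, 0.0]
ft_force: [0.7, -0.4, -2.5]
finger_gap: 0.0158
finger_force: 58.5
```

```bash
python3 - <<'E'
from h import *
o=r.get_obs(); print(o['joints'])
p0,R0=o['eef_pos'],Ro.from_quat(o['tcp_rot'])
for th in (0,20,50): print(th,rel(p0,R0,*tray_pose(th)))
w=shot('wrist'); s=shot('side'); a=w['img'][:,60:460]; 
u,v=proj(s,[.45,0,.08]).astype(int); b=cv2.resize(s['img'][max(v-64,0):v+64,u-66:u+66],(396,384),interpolation=cv2.INTER_CUBIC)
cv2.imwrite('pics/w3.png',np.hstack([a,b]))
E
```

```text
[ 2.17444306e-01  1.29551388e-01 -2.72059030e-01  9.01103674e-05
 -1.16861843e+00 -9.14825349e-01]
0 (array([0. , 0. , 2.9]), array([-0.,  0.,  0.]))
20 (array([-6. ,  6. ,  1.5]), array([14.1, 14.2,  0. ]))
50 (array([-14.9,  14.8,   4.9]), array([35.3, 35.4,  0. ]))
```

View pics/w3.png

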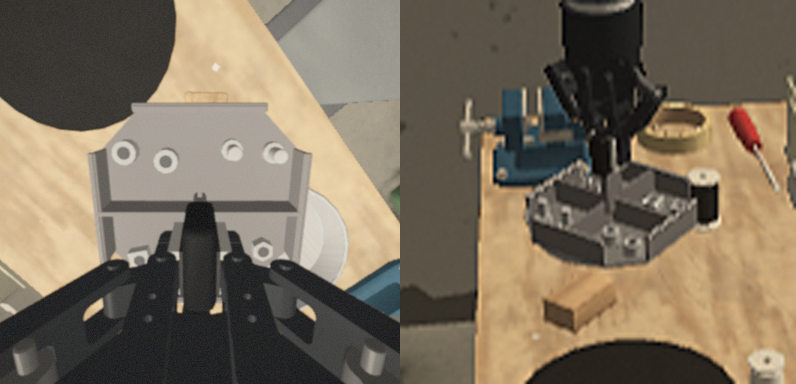

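Wrist view: a hex nut shows at lower right (262,250), which is the +y/−x tool corner, toward the dish. The tray is level and everything is still in it. Now I'll tilt it, pivoting about the notch.

{"op": "servo_tool", "data": {
  "increments": [
    {"xyz":[-0.3,0.3,0.3],"dr":[0.7,0.7,0],"fingers":0.8},
    {"xyz":[-0.9,0.9,0.9],"dr":[2.1,2.1,0],"fingers":0.8},
    {"xyz":[-1.5,1.5,1.4],"dr":[3.5,3.5,0],"fingers":0.8},
    {"xyz":[-2.2,2.2,1.7],"dr":[5.3,5.3,0],"fingers":0.8},
    {"xyz":[-3,3,1.8],"dr":[7.1,7.1,0],"fingers":0.8},
    {"xyz":[-3.7,3.7,1.6],"dr":[8.8,8.8,0],"fingers":0.8},
    {"xyz":[-4.5,4.5,1.5],"dr":[10.6,10.6,0],"fingers":0.8},
    {"xyz":[-5.2,5.2,1.5],"dr":[12.4,12.4,0],"fingers":0.8},
    {"xyz":[-6,6,1.4],"dr":[14.1,14.1,0],"fingers":0.8},
    {"xyz":[-6.8,6.8,1.5],"dr":[15.9,15.9,0],"fingers":0.8},
    {"xyz":[-7.6,7.6,1.6],"dr":[17.7,17.7,0],"fingers":0.8},
    {"xyz":[-8.3,8.3,1.7],"dr":[19.4,19.4,0],"fingers":0.8},
    {"xyz":[-9.1,9.1,1.8],"dr":[21.2,21.2,0],"fingers":0.8},
    {"xyz":[-9.8,9.8,2],"dr":[23,23,0],"fingers":0.8},
    {"xyz":[-10.6,10.6,2.3],"dr":[24.7,24.7,0],"fingers":0.8},
    {"xyz":[-11.3,11.3,2.6],"dr":[26.5,26.5,0],"fingers":0.8},
    {"xyz":[-12.1,12.1,3],"dr":[28.3,28.3,0],"fingers":0.8},
    {"xyz":[-12.8,12.8,3.4],"dr":[30,30,0],"fingers":0.8},
    {"xyz":[-13.5,13.5,3.8],"dr":[31.8,31.8,0],"fingers":0.8},
    {"xyz":[-13.5,13.5,3.8],"dr":[31.8,31.8,0],"fingers":0.8}
  ]
}}

```text
time_s: 14.22
eef_pos: [0.4427, 0.1344, 0.28]
tcp_rot: [-0.391, 0.837, -0.36, -0.131]
ft_force: [-0.4, 0.5, -2.7]
finger_gap: 0.0149
finger_force: 58.8
```

```bash
python3 - <<'E'
from h import *
o=r.get_obs(); print(o['joints'])
p0,R0=o['eef_pos'],Ro.from_quat(o['tcp_rot'])
for th in (30,45,50): print(th,rel(p0,R0,*tray_pose(th)))
w=shot('wrist'); s=shot('side'); t=shot('top')
crop=lambda c,h:(lambda u,v:cv2.resize(c['img'][max(v-h,0):v+h,u-h:u+h],(380,380),interpolation=cv2.INTER_CUBIC))(*proj(c,[.45,.03,.06]).astype(int))
cv2.imwrite('pics/w4.png',np.hstack([w['img'][:380,76:456],crop(s,50)]))
E
```

```text
[ 0.81470609  0.29917204 -0.5093117   0.56819797 -1.38395214 -1.80198414]
30 (array([ 4.2, -4.2,  3. ]), array([-10.6, -10.7,   0.1]))
45 (array([ 0.1, -0.1,  0. ]), array([-0. , -0. ,  0.1]))
50 (array([-1.4,  1.4, -0.6]), array([3.5, 3.5, 0.1]))
```

View pics/w4.png

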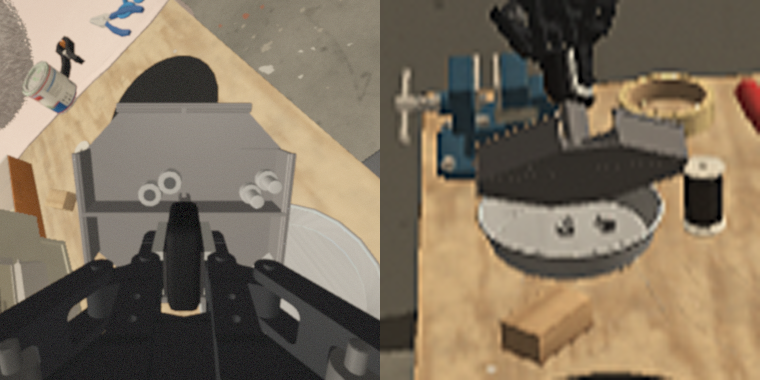

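Both nuts lie in the dish in the side view, at (565,226) and (605,223). The spacers and screws have slid against the divider inside the tray. I'll level the tray and carry it back.

```bash
python3 - <<'E'
from h import *
p0,R0=tray_pose(45)
for th in range(42,-1,-3):
    print(th,*[list(x) for x in rel(p0,R0,*tray_pose(th,N=N+np.array([0,0,min(.03,(45-th)*.001)])))])
E
```

```text
42 [np.float64(1.0), np.float64(-1.0), np.float64(0.3)] [np.float64(-2.1), np.float64(-2.1), np.float64(0.0)]
39 [np.float64(2.0), np.float64(-2.0), np.float64(0.6)] [np.float64(-4.2), np.float64(-4.2), np.float64(0.0)]
36 [np.float64(3.0), np.float64(-3.0), np.float64(1.0)] [np.float64(-6.4), np.float64(-6.4), np.float64(0.0)]
33 [np.float64(3.9), np.float64(-3.9), np.float64(1.4)] [np.float64(-8.5), np.float64(-8.5), np.float64(0.0)]
30 [np.float64(4.8), np.float64(-4.8), np.float64(1.9)] [np.float64(-10.6), np.float64(-10.6), np.float64(0.0)]
27 [np.float64(5.7), np.float64(-5.7), np.float64(2.5)] [np.float64(-12.7), np.float64(-12.7), np.float64(0.0)]
24 [np.float64(6.6), np.float64(-6.6), np.float64(3.1)] [np.float64(-14.8), np.float64(-14.8), np.float64(0.0)]
21 [np.float64(7.4), np.float64(-7.4), np.float64(3.8)] [np.float64(-17.0), np.float64(-17.0), np.float64(0.0)]
18 [np.float64(8.2), np.float64(-8.2), np.float64(4.5)] [np.float64(-19.1), np.float64(-19.1), np.float64(0.0)]
15 [np.float64(9.0), np.float64(-9.0), np.float64(5.2)] [np.float64(-21.2), np.float64(-21.2), np.float64(0.0)]
12 [np.float64(9.6), np.float64(-9.6), np.float64(6.2)] [np.float64(-23.3), np.float64(-23.3), np.float64(0.0)]
9 [np.float64(10.1), np.float64(-10.1), np.float64(7.3)] [np.float64(-25.5), np.float64(-25.5), np.float64(0.0)]
6 [np.float64(10.6), np.float64(-10.6), np.float64(8.4)] [np.float64(-27.6), np.float64(-27.6), np.float64(0.0)]
3 [np.float64(11.1), np.float64(-11.1), np.float64(9.5)] [np.float64(-29.7), np.float64(-29.7), np.float64(0.0)]
0 [np.float64(11.5), np.float64(-11.5), np.float64(10.7)] [np.float64(-31.8), np.float64(-31.8), np.float64(0.0)]
```

{"op": "servo_tool", "data": {
  "increments": [
    {"xyz":[0.5,-0.5,0.1],"dr":[-1,-1,0],"fingers":0.8},
    {"xyz":[1.5,-1.5,0.4],"dr":[-3.2,-3.2,0],"fingers":0.8},
    {"xyz":[2.5,-2.5,0.8],"dr":[-5.3,-5.3,0],"fingers":0.8},
    {"xyz":[3.5,-3.5,1.2],"dr":[-7.5,-7.5,0],"fingers":0.8},
    {"xyz":[4.8,-4.8,1.9],"dr":[-10.6,-10.6,0],"fingers":0.8},
    {"xyz":[5.7,-5.7,2.5],"dr":[-12.7,-12.7,0],"fingers":0.8},
    {"xyz":[6.6,-6.6,3.1],"dr":[-14.8,-14.8,0],"fingers":0.8},
    {"xyz":[7.4,-7.4,3.8],"dr":[-17,-17,0],"fingers":0.8},
    {"xyz":[8.2,-8.2,4.5],"dr":[-19.1,-19.1,0],"fingers":0.8},
    {"xyz":[9,-9,5.2],"dr":[-21.2,-21.2,0],"fingers":0.8},
    {"xyz":[9.6,-9.6,6.2],"dr":[-23.3,-23.3,0],"fingers":0.8},
    {"xyz":[10.1,-10.1,7.3],"dr":[-25.5,-25.5,0],"fingers":0.8},
    {"xyz":[10.6,-10.6,8.4],"dr":[-27.6,-27.6,0],"fingers":0.8},
    {"xyz":[11.1,-11.1,9.5],"dr":[-29.7,-29.7,0],"fingers":0.8},
    {"xyz":[11.4,-11.4,10.4],"dr":[-31.2,-31.2,0],"fingers":0.8},
    {"xyz":[11.5,-11.5,10.7],"dr":[-31.8,-31.8,0],"fingers":0.8},
    {"xyz":[11.5,-11.5,10.7],"dr":[-31.8,-31.8,0],"fingers":0.8},
    {"xyz":[11.5,-11.5,10.7],"dr":[-31.8,-31.8,0],"fingers":0.8}
  ]
}}

```text
time_s: 16.62
eef_pos: [0.4592, -0.0562, 0.3201]
tcp_rot: [-0.423, 0.906, -0.0, -0.0]
ft_force: [-0.3, 0.2, -3.0]
finger_gap: 0.0158
finger_force: 58.7
```

```bash
python3 - <<'E'
from h import *
R=Ro.from_quat([0.936,-0.351,0.001,0]); print(delta([.4565,-.2582,.275],R),delta([.4565,-.2582,.2416],R), r.get_obs()['eef_pos'])
E
```

```text
(array([ 15.65, -12.77,   4.52]), array([  0.1,   0. , -88.9])) (array([ 15.65, -12.77,   7.86]), array([  0.1,   0. , -88.9])) [ 0.45917218 -0.05621792  0.32009283]
```

{"op": "servo_tool", "data": {
  "increments": [
    {"xyz":[0.3,-0.3,0],"dr":[0,0,-2],"fingers":0.8},
    {"xyz":[0.9,-0.7,0],"dr":[0,0,-5],"fingers":0.8},
    {"xyz":[1.9,-1.6,0],"dr":[0,0,-11],"fingers":0.8},
    {"xyz":[3.2,-2.6,0],"dr":[0,0,-18],"fingers":0.8},
    {"xyz":[4.8,-3.9,0],"dr":[0,0,-27],"fingers":0.8},
    {"xyz":[6.4,-5.2,0],"dr":[0,0,-36],"fingers":0.8},
    {"xyz":[8,-6.5,0],"dr":[0,0,-45],"fingers":0.8},
    {"xyz":[9.6,-7.8,0],"dr":[0,0,-54],"fingers":0.8},
    {"xyz":[11.1,-9,0],"dr":[0,0,-63],"fingers":0.8},
    {"xyz":[12.6,-10.2,0],"dr":[0,0,-71],"fingers":0.8},
    {"xyz":[13.8,-11.2,0],"dr":[0,0,-78],"fingers":0.8},
    {"xyz":[14.7,-12,0.5],"dr":[0,0,-83.5],"fingers":0.8},
    {"xyz":[15.3,-12.5,1.2],"dr":[0,0,-87],"fingers":0.8},
    {"xyz":[15.6,-12.7,2.2],"dr":[0,0,-88.5],"fingers":0.8},
    {"xyz":[15.6,-12.8,3.5],"dr":[0,0,-88.9],"fingers":0.8},
    {"xyz":[15.6,-12.8,5],"dr":[0,0,-88.9],"fingers":0.8},
    {"xyz":[15.6,-12.8,6.3],"dr":[0,0,-88.9],"fingers":0.8},
    {"xyz":[15.6,-12.8,7.2],"dr":[0,0,-88.9],"fingers":0.8},
    {"xyz":[15.6,-12.8,7.6],"dr":[0,0,-88.9],"fingers":0.8},
    {"xyz":[15.6,-12.8,7.8],"dr":[0,0,-88.9],"fingers":0.8}
  ]
}}

```text
time_s: 19.12
eef_pos: [0.4572, -0.2582, 0.242]
tcp_rot: [0.936, -0.351, 0.0, 0.0]
ft_force: [-0.0, 0.3, -1.6]
finger_gap: 0.0151
finger_force: 58.7
```

{"op": "servo_tool", "data": {
  "increments": [
    {"xyz":[0,0,0.1],"dr":[0,0,0],"fingers":0.8},
    {"xyz":[0,0,0.1],"dr":[0,0,0],"fingers":0.8},
    {"xyz":[0,0,0.1],"dr":[0,0,0],"fingers":5},
    {"xyz":[0,0,0.1],"dr":[0,0,0],"fingers":5},
    {"xyz":[0,0,0.1],"dr":[0,0,0],"fingers":5},
    {"xyz":[0,0,-1],"dr":[0,0,0],"fingers":5},
    {"xyz":[0,0,-4],"dr":[0,0,0],"fingers":5},
    {"xyz":[0,0,-8],"dr":[0,0,0],"fingers":5},
    {"xyz":[0,0,-12],"dr":[0,0,0],"fingers":5},
    {"xyz":[0,0,-16],"dr":[0,0,0],"fingers":5},
    {"xyz":[0,0,-20],"dr":[0,0,0],"fingers":5},
    {"xyz":[0,0,-21],"dr":[0,0,0],"fingers":5},
    {"xyz":[0,0,-21],"dr":[0,0,0],"fingers":5}
  ]
}}

```text
time_s: 20.75
eef_pos: [0.457, -0.2581, 0.4526]
tcp_rot: [0.936, -0.351, 0.001, -0.0]
ft_force: [-0.0, 0.2, -0.5]
finger_gap: 0.0499
finger_force: 0.0
```

```bash
python3 - <<'E'
from h import *
o=r.get_obs(); print(o['time_s'],o['eef_pos'],o['ft_force'])
w=shot('wrist'); s=shot('side')
u,v=proj(w,[.4565,-.2575,.03]).astype(int); print(u,v)
a=cv2.resize(w['img'][max(v-80,0):v+80,u-80:u+80],(400,400),interpolation=cv2.INTER_CUBIC)
u,v=proj(s,[.45,-.08,.03]).astype(int)
b=cv2.resize(s['img'][v-75:v+75,u-75:u+75],(400,400),interpolation=cv2.INTER_CUBIC)
cv2.imwrite('pics/w5.png',np.hstack([a,b]))
t=shot('top'); k=cv2.cvtColor(t['img'],cv2.COLOR_BGR2GRAY)
E
```

```text
20.75 [ 0.45700097 -0.25808216  0.45262547] [-4.51420184e-04  2.23398158e-01 -4.73916875e-01]
259 161
```

View pics/w5.png

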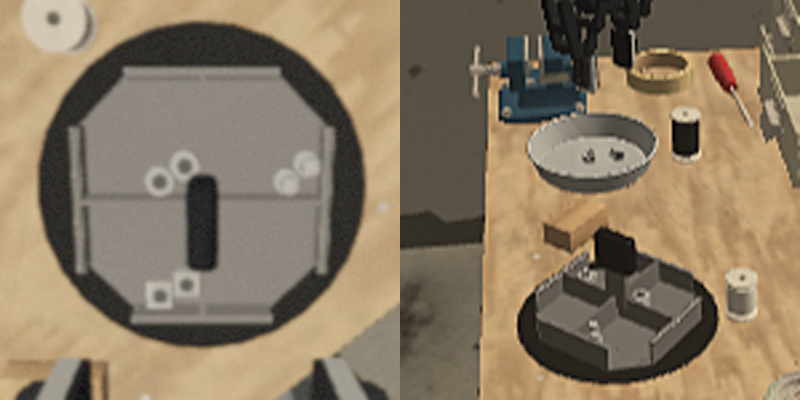

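The tray stands level and centred on the mat. It holds two spacers (170,172), two screws (297,172) and two square nuts (172,290), and the nut compartment is empty. Both nuts are in the dish (588,156) and (616,153), and the block lies on the bench. The job is ready to hand in.

```bash
python3 -c "
from bench import r; print(r.sign_off())"
```

```text
the job is handed in; nothing more can be done
None
```

I handed the job in at about 21 s: the last pictures showed both hex nuts in the dish, the other six parts in the tray level on the middle of the mat, and the block clear on the bench; the hand-in returned no verdict.

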